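# Wedge the rocking keepsake box steady

## Robot

A 7-joint arm with a two-finger parallel gripper is mounted at the origin on the work surface. World frame = base frame: x ahead of the robot, y to its left, z up, the work surface at z = 0. Lengths are in m, angles in rad, forces in N, time in s.
With the tool pointing down it reaches from about 0.425 to 0.95 m from the base axis. Payload 16.7 kg.
Tool frame: the origin (TCP) lies at the very end of the fingers, on their centre line; the grasp point (between the pads) lies 19 mm behind it; z points along the fingers, x is the direction in which the jaws open and shut, and the axes are right-handed (so a half turn about z gives the same grasp; the last joint's range is limited). The gripper opens to 94 mm and grips with 3 to 60 N. Pads are 16 mm wide; open, the fingers measure 119 mm over their backs; the gripper's body (75 mm by 177 mm) begins 78 mm behind the grasp point.
Start: joints at [1.111, 0.426, 0.074, 1.606, -0.034, 1.111, -0.067], TCP at [0.206, -0.643, 0.205] pointing down, gripper open.
Joint ranges: [-2.85, 2.85], [-0.5, 2.14], [-1.23, 1.37], [0.21, 2.46], [-1.02, 4.16], [0.16, 2.05], [-2.73, 2.73]. Speed limits (rad/s): [1.89, 1.89, 2.39, 2.39, 3.01, 3.01, 3.01].

## Interface

Orientations are given as a 3x3 rotation matrix whose columns are the frame's x, y, z axes.
In Python, from rig import monitor, cams, robot gives the robot as it stands.
- The arm moves only by the shell command python3 -m pendant 'ROWS' [FORCE]. ROWS is JSON, a list of rows, each a list of 5 numbers: the opening, from 0 (shut) to 1 (fully open), then the shift along the world's x, y, z in cm, then the turn about the world's z in rad. A call has exactly 10 rows; each row shifts and turns the commanded pose from where the row before left it; what a row does not reach is not made up. A row lasts 1/10 s, in which the tool goes at most 50 mm and 8.59 degrees, less where a joint would pass 70% of its speed; a pose out of reach is approached as far as the arm can. A call is refused whole if a number of a shift passes 5 or a number of a turn 0.15, either way. A call with a gripper value outside its range is refused whole. The fingers move at their own pace and stop on an object; FORCE is the grip in N (left out, the last holds). Time passes only in rows, so rows that do not move let the fingers close, or fill a call up. It gives the time, the measured TCP pose, the force and the opening at its end, in the units of the state.
- monitor.sense(): the state, without advancing time (a new reading comes with each control period).
- cams.capture(name): name is "scene" or "side" or "wrist"; returns the picture (480x640x3 uint8, blue, green, red); there is no depth.
- cams.calibration(name): a dict with "intrinsics" (3x3 intrinsics, pixels), "extrinsics" (4x4, takes a point from world to camera coordinates). Camera axes: x right, y down, z forward; pixel columns grow to the right and rows downward; lengths in m; the calibration is good to about 2 mm. A picture is of the moment at which its call begins: read the wrist's pose just before it. calibration takes no time and is no camera call; for the wrist camera it gives the pose at the moment of the call.
- robot.hand_in(): hands the job in, once; it reports no verdict.
The state is a dict: "time_s": time; "joint_pos": joint angles; "qvel": joint speeds; "tau": joint torques, N m; "tool_pos": TCP position; "ee_rot": TCP orientation; "force": force on the tool from outside, world axes, zero at the start; "ft_torque": the same for the moment, N m; "width": opening from 0.0 (shut) to 1.0 (fully open).
Only numpy, scipy, OpenCV 4.12 (cv2) and the standard library are available. Lean on these libraries where they do the work, as an engineer would, in place of code of your own. Each camera call takes 0.05 s, during which the arm holds its last target.

## Task

The teal keepsake box rocks because the foot under one of its clasp-side corners, the right-hand one as you face the clasp, was set in too deep: press the brass corner over that foot to feel the box rock, then push the loose wooden wedge, thin end first, under the short foot until the box stands level and firm. Press the same corner firmly again for a moment to prove that it no longer rocks, then take the hand away. Only push and press with the fingertips: grasp and lift nothing, do not shove the box out of its place, and leave the other things where they stand.

Things in the scene. Friction and masses are not known exactly. Their poses are not given: they have to be found in the camera images.
- box: teal wooden keepsake box, flower motif on the lid, 150 (x) by 200 (y) by 80 mm high, 0.7 to 1 kg, its base 18 mm up on four 24 mm ball feet, rubbered but for the short one, 55 (x) and 80 mm (y) from the middle. Origin on the table under its centre, z up; clasp in the middle of the -x side, short foot at the (-x, -y) corner. Stands level on the other three; 1 to 3 N on the short corner tips it down, and it comes back.
- corner_cap: brass plate, 34 by 34 mm, on the lid's corner above the short foot (the other three corners have the same). Origin at the middle of its top face, 81.5 mm above the table, 1.5 mm proud of the lid; axes as the box's. About 5 N straight down is a fair test of whether the box rocks.
- foot_tip (a point): lowest point of the short ball foot (24 mm ball, rigid): when the box stands level it hangs 4 to 7 mm clear of the table, how much differs each time.
- wedge: loose pale wooden wedge, 120 (x) by 40 mm (y), 60 g, its top rising evenly from 2 mm at the thin end (+x) to 16 mm at the thick end (-x). Origin at the centre of its flat underside, on the table. It starts with its thin end 4 to 9 cm from the short foot, pointing roughly at it. Pushing takes under 1 N until it bears on the foot, then several; further pushing lifts the box 1 mm per 9 mm.
- wedge_tip (a point): middle of the lower edge of the wedge's thin end
- wedge_butt (a point): centre of the wedge's thick end face (40 mm wide, 16 mm high), 8 mm above the table
- thermos: dark blue steel vacuum flask, 76 mm across and 245 mm tall, standing; origin at the centre of its underside, z up. Leave it alone.
- steel_cup: open steel flask cup, 76 mm across, 72 mm tall, standing; origin at the centre of its underside, z up. Leave it alone.
- paint_white: white paint bottle with black cap, 34 mm across, 90 mm tall, standing in front of the box's clasp side; origin at the centre of its underside, z up. Leave it alone.
- paint_blue_b: blue paint bottle, 34 mm across, 90 mm tall, standing to the left of the box; origin at the centre of its underside, z up. Leave it alone.
- paint_purple: purple paint bottle, 34 mm across, 90 mm tall, standing to the left of the box; origin at the centre of its underside, z up. Leave it alone.
- glue_jar: cream glue jar with white lid, 62 mm across, 58 mm tall, standing beside the wedge on its far side; origin at the centre of its underside, z up. Leave it alone.
- wax_pot: small amber pot with steel lid, 44 mm across, 34 mm tall, standing beside the wedge on its near side; origin at the centre of its underside, z up. Leave it alone.
- brush: flat paint brush with a wooden handle, 200 mm long (x), lying on the table well to the left of the work; leave it alone.
Mind the look-alikes: they are no part of the job. Leave any black or grey look-alike of the wedge alone.

How it is judged:
By the outcome, as a careful person would: the job done as asked, in the order asked, and still so for the second after the job is handed in, with the robot touching nothing.
It also fails if it takes over 67 s, if anything falls off the work surface, if the arm or the gripper's body presses on something with over 40 N, if the wrist force passes 120 N, or if a joint passes its speed limit or range.

## Working session

There is one attempt and no reset: what is moved stays moved. The work goes in short steps, Python scripts to look and compute and a shell command to move; the robot and the scene stay as the last step left them, time stands still between calls to the robot, and variables do not carry over. Pictures are saved under pics/ and viewed, and the job is handed in when it is done.

```bash
ls; mkdir -p pics
python3 - <<'E'
from rig import monitor,cams,robot
import cv2
s=monitor.sense();print(s)
for n in("scene","side","wrist"):
    c=cams.calibration(n);print(n,c["intrinsics"],c["extrinsics"])
    cv2.imwrite(f"pics/{n}0.png",cams.capture(n))
E
```

```text
pics
{'time_s': 0.0, 'joint_pos': array([ 1.11051591,  0.42672962,  0.07379395,  1.60661457, -0.03408292,
        1.11079698, -0.06712772]), 'qvel': array([ 2.20889898e-03, -1.03983557e-03,  1.87720340e-04,  2.44324661e-03,
       -5.96868867e-05, -7.02536955e-04,  4.94339428e-04]), 'tau': array([ 9.41470971e-04, -9.35820436e+01,  3.66651535e+00, -4.54187572e+01,
       -4.86971741e-02,  1.99530908e-02,  1.12736434e-04]), 'tool_pos': array([ 0.2062791 , -0.64224037,  0.20477217]), 'ee_rot': array([[ 3.05801288e-01, -9.52095239e-01, -4.76977022e-04],
       [-9.52094488e-01, -3.05801647e-01,  1.19967140e-03],
       [-1.28806179e-03,  8.72661332e-05, -9.99999167e-01]]), 'force': array([0.44622995, 0.07385386, 0.1778864 ]), 'ft_torque': array([0.00179321, 0.02143995, 0.03024033]), 'width': 1.0035199153661414}
scene [[485.51562431   0.         318.26172032]
 [  0.         485.51562431 233.36774405]
 [  0.           0.           1.        ]] [[-0.70041365  0.71371656 -0.00542099  0.28199859]
 [ 0.59392151  0.57860565 -0.55899261 -0.35067293]
 [-0.39582567 -0.3947457  -0.82915491  1.1909288 ]
 [ 0.          0.          0.          1.        ]]
side [[583.47449438   0.         318.65845486]
 [  0.         583.47449438 247.30588782]
 [  0.           0.           1.        ]] [[-0.83947412 -0.54337661  0.0050059   0.51160042]
 [-0.37838377  0.57791174 -0.72307935  0.18955968]
 [ 0.39001144 -0.60890055 -0.69074684  1.08581939]
 [ 0.          0.          0.          1.        ]]
wrist [[332.96692812   0.         319.84457608]
 [  0.         332.96692812 240.16599845]
 [  0.           0.           1.        ]] [[ 0.30554591 -0.95217655 -0.00123256 -0.67420129]
 [-0.91637054 -0.2944072   0.27127373 -0.02744224]
 [-0.25866336 -0.0817571  -0.96250145  0.39071452]
 [ 0.          0.          0.          1.        ]]
```

View pics/scene0.png

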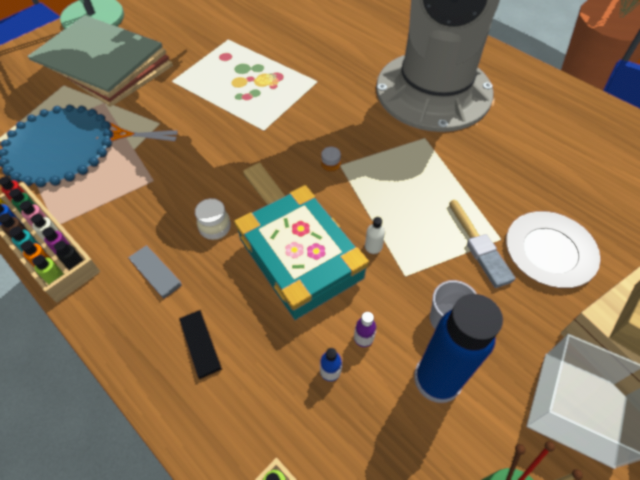

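View pics/side0.png

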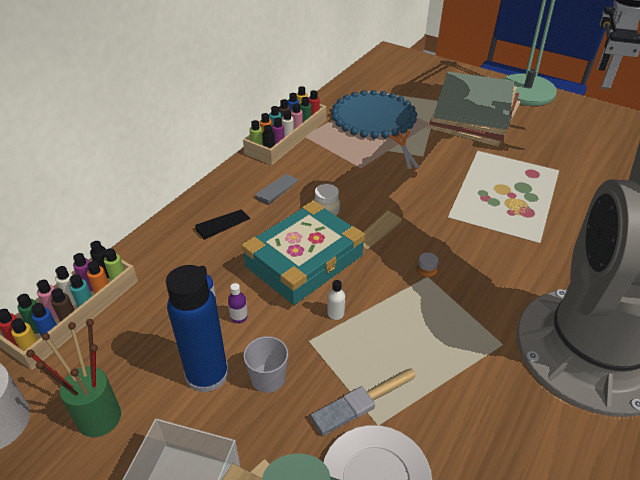

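View pics/wrist0.png

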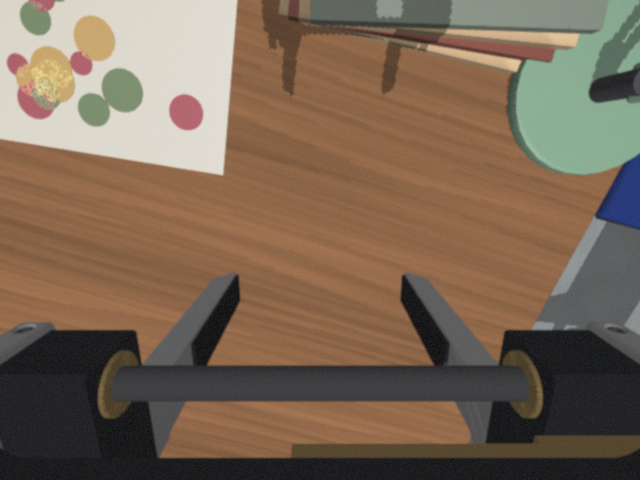

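```bash
cat > h.py <<'E'
import numpy as np,cv2
from rig import cams
def ray(n,uv,z,cal=None):
    c=cal or cams.calibration(n);K=c["intrinsics"];T=c["extrinsics"];R=T[:3,:3];t=T[:3,3]
    o=-R.T@t;d=R.T@np.linalg.inv(K)@np.array([uv[0],uv[1],1.])
    return o+d*(z-o[2])/d[2]
def proj(n,p,cal=None):
    c=cal or cams.calibration(n);q=c["extrinsics"][:3,:3]@np.array(p)+c["extrinsics"][:3,3]
    q=c["intrinsics"]@q;return q[:2]/q[2]
def tri(obs):
    A=[];b=[]
    for n,uv in obs:
        c=cams.calibration(n);P=c["intrinsics"]@c["extrinsics"][:3]
        for k in(0,1):
            r=P[k]-uv[k]*P[2];A.append(r[:3]/np.linalg.norm(r[:3]));b.append(-r[3]/np.linalg.norm(r[:3]))
    return np.linalg.lstsq(np.array(A),np.array(b),rcond=None)[0]
E
python3 - <<'E'
import cv2
a=cv2.imread("pics/scene0.png")[130:330,180:400];b=cv2.imread("pics/side0.png")[170:320,230:450]
cv2.imwrite("pics/a.png",cv2.resize(a,(660,600),interpolation=2));cv2.imwrite("pics/b.png",cv2.resize(b,(792,540),interpolation=2))
E
```

```text
(no output)
```

View pics/a.png

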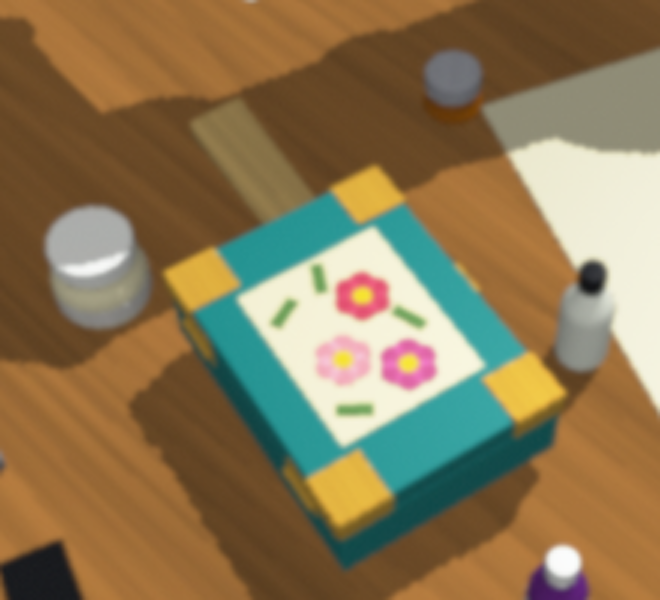

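View pics/b.png

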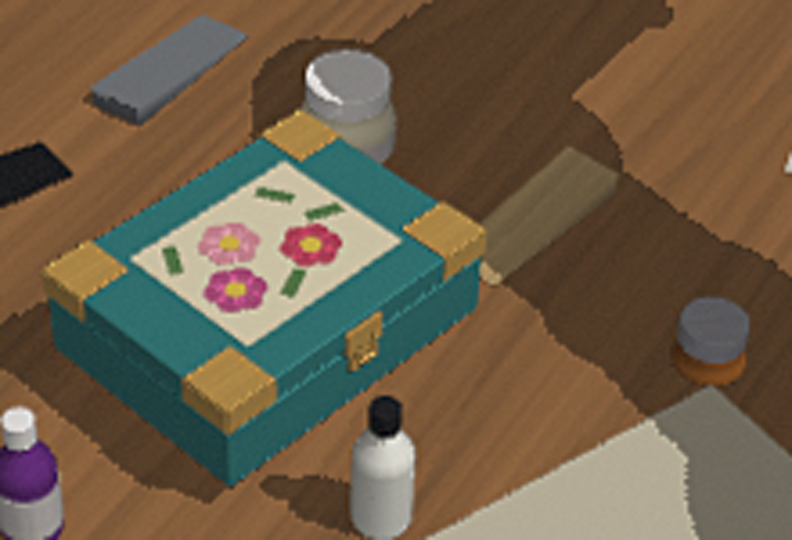

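Run:
```python
from h import *
S=lambda x,y:("scene",(180+x/3-.33,130+y/3-.33)); D=lambda x,y:("side",(230+x/3.6-.36,170+y/3.6-.36))
prs={"capSS":(S(368,190),D(445,227)),"cap2(-x+y)":(S(525,385),D(231,377)),"cap(+x-y)":(S(201,278),D(301,135)),"cap++":(S(344,488),D(86,268)),
"clothick1":(S(191,124),D(570,148)),"thick2":(S(243,99),D(617,180))}
for k,v in prs.items():
    print(k,tri(v).round(4),[ray(n,u,.0815)[:2].round(4) for n,u in v],[ray(n,u,.016)[:2].round(4) for n,u in v])
print("thin corner",ray(*D(494,284),0.0),ray(*D(484,262),0))
for nm,s,d,z in(("glue",S(91,240),D(347,78),.058),("wax",S(453,75),D(713,326),.034),("white",S(592,272),D(385,410),.09)):
    print(nm,ray(*s,z)[:2].round(3),ray(*d,z)[:2].round(3))
```

```text
capSS [0.4943 0.0489 0.0836] [array([0.4933, 0.0478]), array([0.4954, 0.0466])] [array([0.4579, 0.0088]), array([ 0.5295, -0.0173])]
cap2(-x+y) [0.5299 0.212  0.0821] [array([0.5304, 0.2131]), array([0.5302, 0.21  ])] [array([0.4984, 0.1893]), array([0.5671, 0.1595])]
cap(+x-y) [0.6095 0.0227 0.0802] [array([0.6102, 0.0242]), array([0.6087, 0.0233])] [array([ 0.5857, -0.017 ]), array([ 0.652 , -0.0425])]
cap++ [0.6467 0.1848 0.0795] [array([0.6478, 0.1864]), array([0.6453, 0.1853])] [array([0.6266, 0.1602]), array([0.6916, 0.1328])]
clothick1 [ 0.5015 -0.1264  0.014 ] [array([ 0.5348, -0.073 ]), array([ 0.4687, -0.0541])] [array([ 0.5033, -0.1231]), array([ 0.5006, -0.1262])]
thick2 [ 0.4614 -0.1153  0.0152] [array([ 0.497, -0.065]), array([ 0.4322, -0.0436])] [array([ 0.462 , -0.1144]), array([ 0.4611, -0.1148])]
thin corner [ 0.48666868 -0.00472793  0.        ] [ 0.501469   -0.01841268  0.        ]
glue [ 0.631 -0.063] [ 0.631 -0.063]
wax [ 0.353 -0.011] [ 0.349 -0.011]
white [0.449 0.192] [0.446 0.193]
```

The clasp is at side (330,265), so the short-foot corner is the cap at side (353,233) / scene (302,194). The pale wedge runs from its butt at scene (252,167) towards that corner. Possible mix-ups:
- **Grey block:** scene (155,271), not the wedge.
- **Black block:** scene (200,343), not the wedge.
- **Other three brass caps:** scene (355,258), (247,223) and (295,292).

The close crops confirm the choice. Next I'll move above the work and look with the wrist camera.

```bash
python3 -m pendant '[[0.5,1.3,2.9,0.3,0.05],[0.5,1.3,2.9,0.3,0.05],[0.5,1.3,2.9,0.3,0.05],[0.5,1.3,2.9,0.3,0.05],[0.5,1.3,2.9,0.3,0.05],[0.5,1.3,2.9,0.3,0.05],[0.5,1.3,2.9,0.3,0.05],[0.5,1.3,2.9,0.3,0.05],[0.5,1.3,2.9,0.3,0.05],[0.5,1.3,2.9,0.3,0.05]]'
python3 -m pendant '[[0,1.3,2.9,0.3,0.05],[0,1.3,2.9,0.3,0.05],[0,1.3,2.9,0.3,0.05],[0,1.3,2.9,0.3,0.05],[0,1.3,2.9,0.3,0.05],[0,1.3,2.9,0.3,0.05],[0,1.3,2.9,0.3,0.05],[0,1.3,2.9,0.3,0.05],[0,1.3,2.9,0.3,0.05],[0,1.3,2.9,0.3,0.05]]'
python3 - <<'E'
from h import *
from rig import monitor
import pickle
s=monitor.sense();c=cams.calibration("wrist");im=cams.capture("wrist");cv2.imwrite("pics/w1.png",im);pickle.dump(c,open("w1.pkl","wb"))
print(s["time_s"],s["tool_pos"],s["force"],s["ee_rot"][:,0])
E
```

```text
time_s: 1.15
tool_pos: [0.3367, -0.3513, 0.2355]
ee_rot: [[0.726, -0.687, -0.0], [-0.687, -0.726, 0.0], [-0.0, 0.0, -1.0]]
force: [0.6, -0.2, 0.0]
width: 0.5
time_s: 2.15
tool_pos: [0.4666, -0.0614, 0.2656]
ee_rot: [[0.967, -0.255, 0.0], [-0.255, -0.967, -0.0], [0.0, 0.0, -1.0]]
force: [1.3, -0.2, -0.3]
width: 0.003
2.15 [ 0.46662063 -0.06142355  0.26561314] [ 1.27483257 -0.17430993 -0.29595759] [ 9.66872094e-01 -2.55261340e-01  4.98584272e-05]
```

View pics/w1.png

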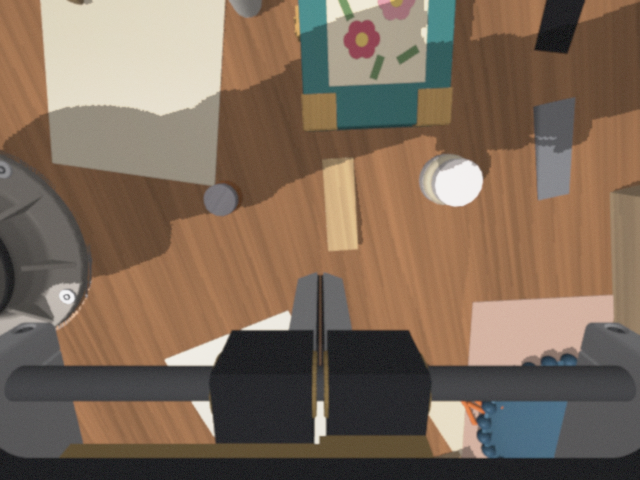

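Run:
```python
import cv2
a=cv2.imread("pics/w1.png")[70:270,260:480]
cv2.imwrite("pics/c.png",cv2.resize(a,(660,600),interpolation=2))
```

```text
(no output)
```

View pics/c.png

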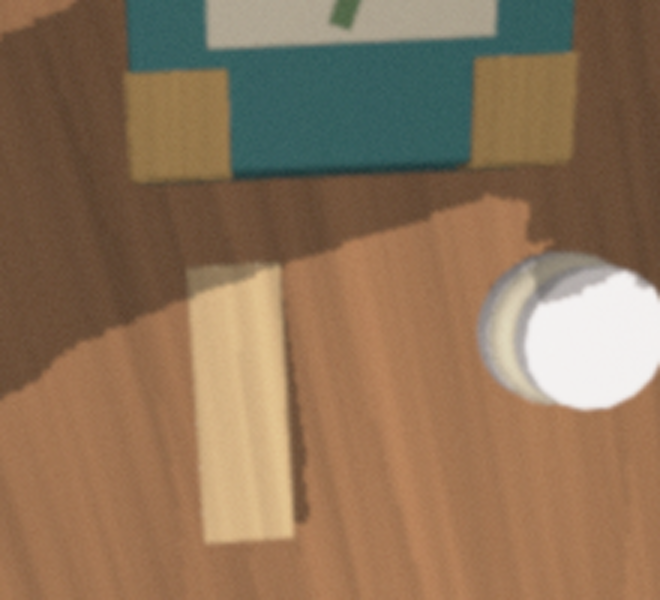

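Run:
```python
from h import *
import pickle
c=pickle.load(open("w1.pkl","rb"))
f=lambda x,y,z:ray("wrist",(260+x/3-.33,70+y/3-.33),z,c)[:2]
t=[f(187,268,.002),f(281,262,.002)];b=[f(205,544,.016),f(294,537,.016)]
tip=sum(t)/2;butt=sum(b)/2;v=tip-butt
print("tip",tip,"butt",butt,"len",np.linalg.norm(v),"head",np.degrees(np.arctan2(v[1],v[0])),"w",np.linalg.norm(t[1]-t[0]),np.linalg.norm(b[1]-b[0]))
for d in(t[1]-t[0],b[1]-b[0]):print(np.degrees(np.arctan2(d[1],d[0])))
q=[f(126,72,.0815),f(230,69,.0815),f(232,178,.08),f(132,183,.08)]
print("cap",sum(q)/4,np.array(q).round(4).tolist())
q2=[f(472,57,.0815),f(578,53,.0815),f(573,162,.08),f(470,165,.08)]
print("cap+x",sum(q2)/4); d=sum(q2)-sum(q);print("yaw",np.degrees(np.arctan2(d[1],d[0])),np.linalg.norm(d)/4)
# triangulated height of cap using scene/side
cap=(180+368/3-.33,130+190/3-.33),(230+445/3.6-.36,170+227/3.6-.36)
yaw=np.arctan2(d[1],d[0]);R=np.array([[np.cos(yaw),-np.sin(yaw)],[np.sin(yaw),np.cos(yaw)]])
foot=sum(q)/4+R@[.003,.003];print("foot",foot,"foot-tip",foot-tip)
v/=np.linalg.norm(v);n=np.array([-v[1],v[0]]);print("foot in wedge frame from tip",(foot-tip)@v,(foot-tip)@n)
for n_,p in(("cap",(*sum(q)/4,.0815)),("foot",(*foot,0)),("tip",(*tip,.002)),("butt",(*butt,.016))):print(n_,proj("scene",p),proj("side",p))
```

```text
tip [ 0.50563284 -0.00464364] butt [ 0.48279152 -0.12221225] len 0.11976687924017046 head 79.00549222891811 w 0.04039341259666992 0.0399691340224309
-11.25221784388506
-10.091243144709118
cap [0.49562752 0.04807117] [[0.4825, 0.0691], [0.5164, 0.0611], [0.5087, 0.0274], [0.4749, 0.0346]]
cap+x [0.60938594 0.02335851]
yaw -12.256392255370322 0.11641174940954155
foot [0.499196   0.05036594] foot-tip [-0.00643685  0.05500957]
foot in wedge frame from tip 0.0527722942835066 0.016809845979355094
cap [301.54051785 193.77958348] [352.79088373 233.06661955]
foot [302.4520904  220.87505862] [349.08257772 261.20789523]
tip [281.28139899 206.82672097] [359.39048007 244.62881131]
butt [250.94907191 165.99765945] [394.04109561 214.44841561]
```

```bash
python3 -m pendant '[[0,0.7,2.8,-2,0],[0,0.7,2.8,-2,0],[0,0.8,2.7,-2,0],[0,0.7,2.7,-2,0],[0,0,0,-3,0],[0,0,0,-3,0],[0,0,0,-2,0],[0,0,0,-1.3,0],[0,0,0,0,0],[0,0,0,0,0]]'
```

```text
time_s: 3.2
tool_pos: [0.4957, 0.0474, 0.093]
ee_rot: [[0.966, -0.257, 0.0], [-0.257, -0.966, 0.0], [0.0, -0.0, -1.0]]
force: [-0.1, 0.2, 0.1]
width: 0.003
```

Now I'll go down slowly to find contact, then press.

```bash
python3 -m pendant '[[0,0,0.1,-0.3,0],[0,0,0,-0.3,0],[0,0,0,-0.2,0],[0,0,0,-0.1,0],[0,0,0,-0.1,0],[0,0,0,-0.1,0],[0,0,0,-0.1,0],[0,0,0,0,0],[0,0,0,0,0],[0,0,0,0,0]]'
```

```text
time_s: 4.2
tool_pos: [0.4954, 0.0484, 0.0805]
ee_rot: [[0.966, -0.257, -0.0], [-0.257, -0.966, 0.0], [-0.0, -0.0, -1.0]]
force: [-0.9, -0.0, 0.8]
width: 0.003
```

```bash
python3 -m pendant '[[0,0,0,-0.1,0],[0,0,0,-0.1,0],[0,0,0,-0.1,0],[0,0,0,0,0],[0,0,0,0,0],[0,0,0,0,0],[0,0,0,0,0],[0,0,0,0,0],[0,0,0,0,0],[0,0,0,0,0]]'
```

```text
time_s: 5.2
tool_pos: [0.4953, 0.0483, 0.0775]
ee_rot: [[0.966, -0.257, -0.0], [-0.257, -0.966, -0.0], [-0.0, 0.0, -1.0]]
force: [-3.7, -1.2, 6.0]
width: 0.004
```

```bash
python3 -m pendant '[[0,0,0,-0.05,0],[0,0,0,0,0],[0,0,0,0,0],[0,0,0,0,0],[0,0,0,0,0],[0,0,0,0,0],[0,0,0,0,0],[0,0,0,0,0],[0,0,0,0,0],[0,0,0,0,0]]'
python3 - <<'E'
from h import *
cv2.imwrite("pics/sidepress.png",cams.capture("side"));cv2.imwrite("pics/scenepress.png",cams.capture("scene"))
a=cv2.imread("pics/sidepress.png")[170:320,230:450]
cv2.imwrite("pics/d.png",cv2.resize(a,(792,540),interpolation=2))
E
```

```text
time_s: 6.2
tool_pos: [0.4952, 0.0483, 0.0772]
ee_rot: [[0.966, -0.257, -0.0], [-0.257, -0.966, -0.0], [-0.0, 0.0, -1.0]]
force: [-5.9, -2.7, 13.4]
width: 0.004
```

View pics/d.png

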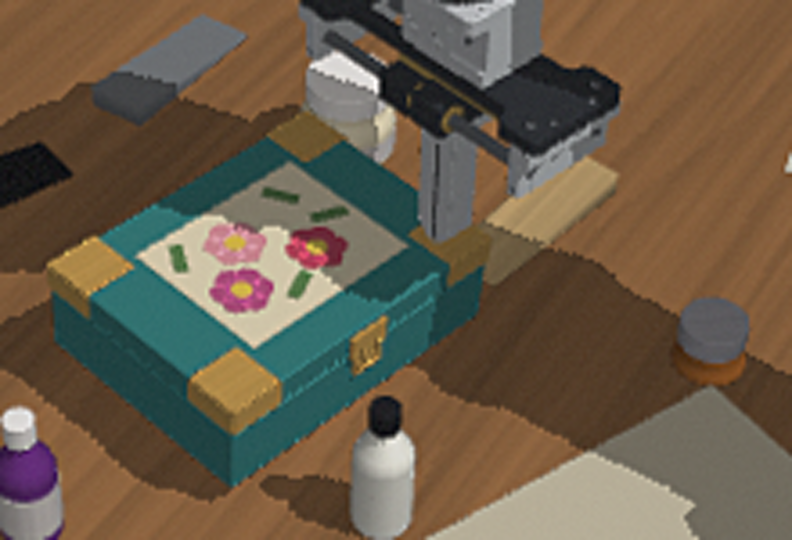

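The corner rocked. It first touched at z≈0.0815, then went down about 4.2 mm before the force rose steeply to 13 N. That means the foot is on the table, with a gap of about 4 mm. Next I'll lift off and go behind the wedge's butt.

```bash
python3 -m pendant '[[0,0,0,0.2,0],[0,0,0,0.2,0],[0,0,0,0.3,0],[0,0,0,1.5,0],[0,0,0,3,0],[0.12,-0.4,-4.8,0,0.035],[0.12,-0.4,-4.8,0,0.035],[0.12,-0.4,-4.8,0,0],[0.12,-0.5,-4.9,0,0],[0.12,0,0,-1,0]]'
python3 - <<'E'
from h import *
from rig import monitor
import pickle
s=monitor.sense();c=cams.calibration("wrist");im=cams.capture("wrist");cv2.imwrite("pics/w2.png",im);pickle.dump(c,open("w2.pkl","wb"))
print(s["time_s"],s["tool_pos"],s["force"],s["ee_rot"][:,0],s["width"])
E
```

```text
time_s: 7.3
tool_pos: [0.4778, -0.1514, 0.1196]
ee_rot: [[0.98, -0.197, 0.001], [-0.197, -0.98, -0.002], [0.002, 0.002, -1.0]]
force: [0.6, 0.4, 0.3]
width: 0.119
7.3 [ 0.47777852 -0.15135494  0.11963659] [0.56279197 0.43202284 0.25006014] [ 0.98042207 -0.19690171  0.00151277] 0.11850866754221166
```

View pics/w2.png

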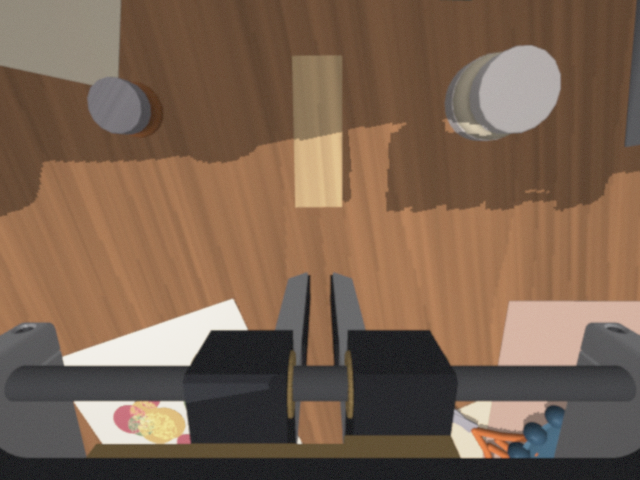

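```bash
python3 -m pendant '[[0.12,0,0,-2.5,0],[0.12,0,0,-3,0],[0.12,0,0,-3,0],[0.12,0,0,-2,0],[0.12,0,0,-0.8,0],[0.12,0,0,0,0],[0.12,0,0,0,0],[0.12,0,0,0,0],[0.12,0,0,0,0],[0.12,0,0,0,0]]'
```

```text
time_s: 8.35
tool_pos: [0.4787, -0.1448, 0.0066]
ee_rot: [[0.982, -0.189, 0.001], [-0.189, -0.982, -0.0], [0.001, 0.0, -1.0]]
force: [-0.1, -0.1, -0.2]
width: 0.121
```

```bash
python3 -m pendant '[[0.12,0.14,0.7,0,0],[0.12,0.14,0.7,0,0],[0.12,0.04,0.4,0,0.012],[0.12,0.03,0.4,0,0.012],[0.12,0.04,0.4,0,0.012],[0.12,0.03,0.4,0,0.012],[0.12,0.04,0.4,0,0.012],[0.12,0.03,0.4,0,0.012],[0.12,0.04,0.4,0,0.013],[0.12,0.03,0.4,0,0.013]]'
python3 - <<'E'
from h import *
from rig import monitor
import pickle
s=monitor.sense();c=cams.calibration("wrist");im=cams.capture("wrist");cv2.imwrite("pics/w3.png",im);pickle.dump(c,open("w3.pkl","wb"))
print(s["time_s"],s["tool_pos"],s["force"],s["ee_rot"][:,0],s["width"])
cv2.imwrite("pics/w3c.png",cv2.resize(im[40:240,210:430],(660,600),interpolation=2))
E
```

```text
time_s: 9.35
tool_pos: [0.484, -0.0983, 0.006]
ee_rot: [[0.996, -0.091, -0.0], [-0.091, -0.996, 0.0], [-0.0, -0.0, -1.0]]
force: [0.8, -1.5, 1.3]
width: 0.116
9.35 [ 0.48401527 -0.09829349  0.00596696] [ 0.8315062  -1.51248777  1.27315816] [ 9.95865323e-01 -9.08419243e-02 -6.39737988e-05] 0.1164815408048081
```

View pics/w3.png

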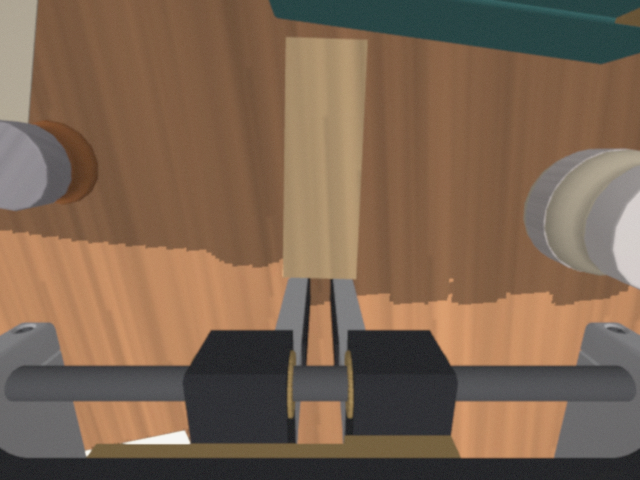

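View pics/w3c.png

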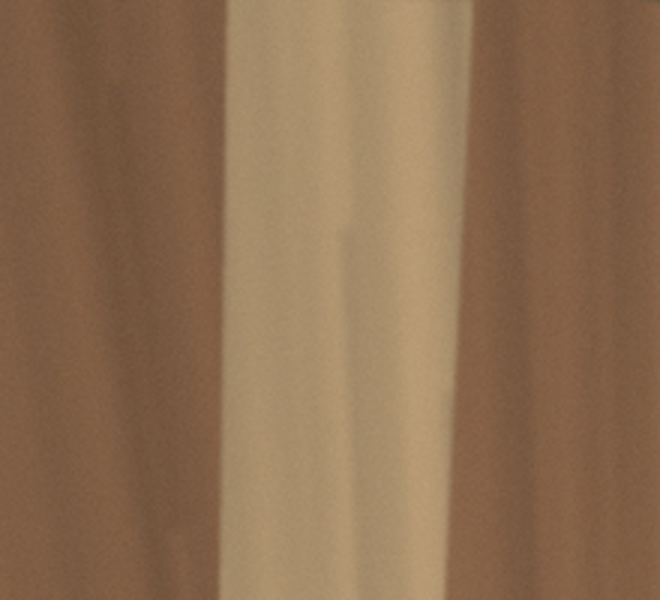

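```bash
cat > wd.py <<'E'
from h import *
import pickle
foot=np.array([.4992,.0504])
def wedge(pk,t1,t2,b1,b2):
    c=pickle.load(open(pk,"rb"));f=lambda p,z:ray("wrist",p,z,c)[:2]
    tip=(f(t1,.002)+f(t2,.002))/2;butt=(f(b1,.016)+f(b2,.016))/2
    v=tip-butt;L=np.linalg.norm(v);v/=L;n=np.array([-v[1],v[0]])
    print("tip",tip.round(4),"butt",butt.round(4),"len",L.round(4),"head",np.degrees(np.arctan2(v[1],v[0])).round(2))
    print("foot ahead of tip,left",((foot-tip)@v).round(4),((foot-tip)@n).round(4))
E
python3 - <<'E'
from wd import *
wedge("w3.pkl",(286,38),(367,39),(284,277),(356,277))
E
```

```text
tip [0.4993 0.0305] butt [ 0.4854 -0.087 ] len 0.1183 head 83.25
foot ahead of tip,left 0.0198 0.0024
```

```bash
python3 -m pendant '[[0.12,0.02,0.4,0,0.003],[0.12,0.02,0.4,0,0.003],[0.12,0.02,0.4,0,0.003],[0.12,0.02,0.4,0,0.003],[0.12,0.02,0.4,0,0],[0.12,0.02,0.4,0,0],[0.12,0.02,0.3,0,0],[0.12,0.02,0.3,0,0],[0.12,0,0,0,0],[0.12,0,0,0,0]]'
python3 - <<'E'
from h import *
from rig import monitor
import pickle
s=monitor.sense();c=cams.calibration("wrist");im=cams.capture("wrist");cv2.imwrite("pics/w4.png",im);pickle.dump(c,open("w4.pkl","wb"))
print(s["time_s"],s["tool_pos"],s["force"],s["ee_rot"][:,0],s["width"])
E
```

```text
time_s: 10.4
tool_pos: [0.4856, -0.0686, 0.0059]
ee_rot: [[0.997, -0.08, -0.0], [-0.08, -0.997, 0.0], [-0.0, -0.0, -1.0]]
force: [-0.3, 0.0, 0.4]
width: 0.12
10.4 [ 0.48559406 -0.0685551   0.0059449 ] [-0.31309861  0.01871232  0.3527819 ] [ 9.96814489e-01 -7.97550656e-02 -6.21621225e-05] 0.12003688412310416
```

View pics/w4.png

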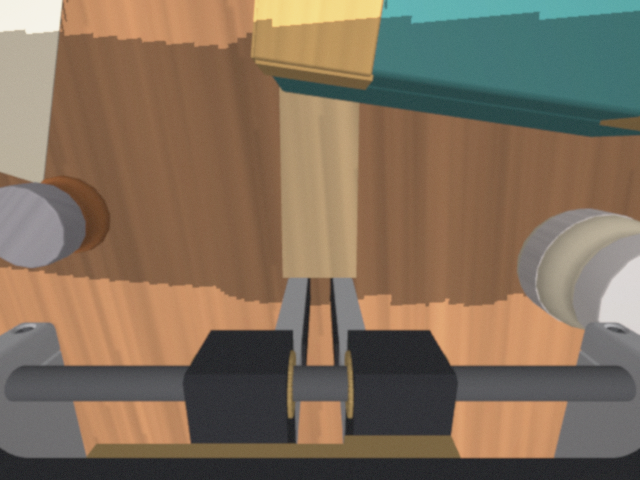

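```bash
python3 -m pendant '[[0.12,0.01,0.1,0,0],[0.12,0.01,0.1,0,0],[0.12,0.01,0.1,0,0],[0.12,0.01,0.1,0,0],[0.12,0.01,0.1,0,0],[0.12,0.01,0.1,0,0],[0.12,0,0,0,0],[0.12,0,0,0,0],[0.12,0,0,0,0],[0.12,0,0,0,0]]';python3 -m pendant '[[0.12,0.01,0.1,0,0],[0.12,0.01,0.1,0,0],[0.12,0,0,0,0],[0.12,0,0,0,0],[0.12,0,0,0,0],[0.12,0,0,0,0],[0.12,0,0,0,0],[0.12,0,0,0,0],[0.12,0,0,0,0],[0.12,0,0,0,0]]'
```

```text
time_s: 11.45
tool_pos: [0.4862, -0.0626, 0.006]
ee_rot: [[0.997, -0.08, 0.0], [-0.08, -0.997, 0.0], [0.0, -0.0, -1.0]]
force: [0.0, -0.5, 0.0]
width: 0.121
time_s: 12.45
tool_pos: [0.4864, -0.0607, 0.006]
ee_rot: [[0.997, -0.08, -0.0], [-0.08, -0.997, -0.0], [-0.0, 0.0, -1.0]]
force: [-0.4, -3.2, -1.2]
width: 0.123
```

```bash
python3 -m pendant '[[0.12,0.01,0.1,0,0],[0.12,0,0,0,0],[0.12,0,0,0,0],[0.12,0.01,0.1,0,0],[0.12,0,0,0,0],[0.12,0,0,0,0],[0.12,0,0,0,0],[0.12,0,0,0,0],[0.12,0,0,0,0],[0.12,0,0,0,0]]';python3 - <<'E'
from h import *
from rig import monitor
import pickle
s=monitor.sense();c=cams.calibration("wrist");im=cams.capture("wrist");cv2.imwrite("pics/w5.png",im);pickle.dump(c,open("w5.pkl","wb"))
print(s["time_s"],s["tool_pos"],s["force"],s["ee_rot"][:,0],s["width"])
a=cv2.imread("pics/w4.png")
d=cv2.absdiff(a,im);print(d[:140].mean())
E
```

```text
time_s: 13.45
tool_pos: [0.4866, -0.0586, 0.006]
ee_rot: [[0.997, -0.08, -0.0], [-0.08, -0.997, 0.0], [-0.0, -0.0, -1.0]]
force: [-0.5, -3.8, 0.1]
width: 0.121
13.45 [ 0.48659483 -0.05864433  0.00595406] [-0.49965712 -3.84884443  0.11813174] [ 9.96796927e-01 -7.99742600e-02 -5.66491864e-05] 0.12073025423684569
19.439084821428573
```

View pics/w5.png

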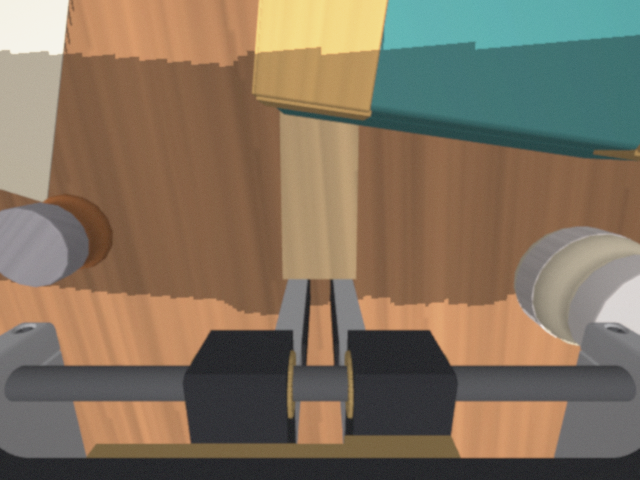

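```bash
python3 -m pendant '[[0.12,0.01,0.1,0,0],[0.12,0,0,0,0],[0.12,0,0,0,0],[0.12,0,0.05,0,0],[0.12,0,0,0,0],[0.12,0,0,0,0],[0.12,0,0,0,0],[0.12,0,0,0,0],[0.12,0,0,0,0],[0.12,0,0,0,0]]';python3 - <<'E'
from h import *
cv2.imwrite("pics/side6.png",cams.capture("side"));cv2.imwrite("pics/scene6.png",cams.capture("scene"))
for n in("side","scene"):
    a=cv2.imread(f"pics/{n}0.png");b=cv2.imread(f"pics/{n}6.png")
    # box shift: pattern match of lid flower patch & far corners
    for nm,(x0,y0,x1,y1) in ({"lid":(275,220,340,262),"farcap":(243,235,290,290)} if n=="side" else {"lid":(265,210,335,275),"caps":(270,275,325,312)}).items():
        t=a[y0:y1,x0:x1];r=cv2.matchTemplate(b[y0-8:y1+8,x0-8:x1+8],t,cv2.TM_CCOEFF_NORMED);_,m,_,l=cv2.minMaxLoc(r)
        x,y=l
        sub=lambda p,q,s:(p-s)/(2*(p-2*q+s))
        dx=x-8+sub(r[y,x-1],r[y,x],r[y,x+1]);dy=y-8+sub(r[y-1,x],r[y,x],r[y+1,x])
        print(n,nm,round(m,3),round(float(dx),2),round(float(dy),2))
cv2.imwrite("pics/e.png",cv2.resize(cv2.imread("pics/side6.png")[170:320,230:450],(792,540),interpolation=2))
E
```

```text
time_s: 14.5
tool_pos: [0.4866, -0.0572, 0.0059]
ee_rot: [[0.997, -0.08, -0.0], [-0.08, -0.997, -0.0], [-0.0, 0.0, -1.0]]
force: [-0.3, -4.9, 0.8]
width: 0.123
side lid 0.982 -0.11 0.1
side farcap 0.99 -0.2 0.11
scene lid 0.991 0.27 0.13
scene caps 0.998 -0.03 0.24
```

View pics/e.png

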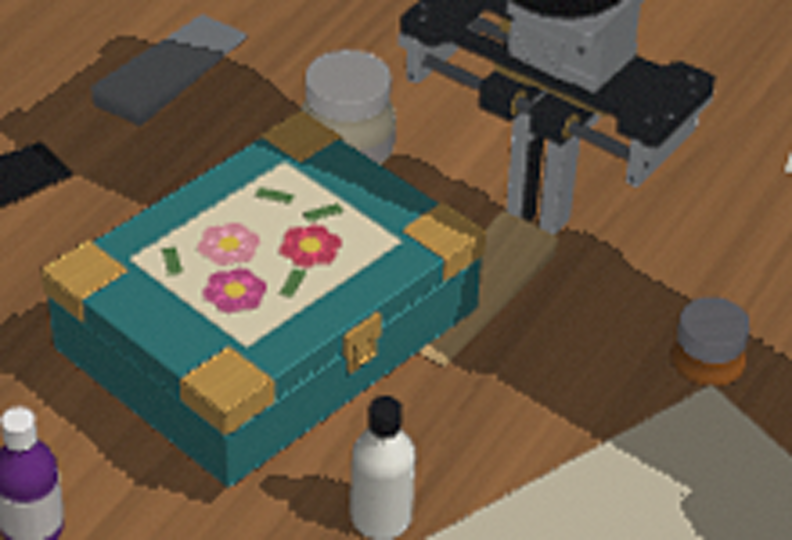

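The box moved less than 1 mm, and the push force rose to about 5 N as the wedge bore on the foot. Now I'll back off and press the corner again.

```bash
python3 -m pendant '[[0.12,0,-0.3,0,0],[0.12,-0.1,-1.2,0,0],[0.12,-0.1,-1.5,0,0],[0.12,0,0,3,0],[0.12,0,0,4,0],[0.12,0,0,3,0],[0,0.3,4,0,-0.05],[0,0.3,4,0,-0.05],[0,0.3,4,0,-0.02],[0,0.2,1.5,0,0]]'
python3 -m pendant '[[0,0,0.1,-1,0],[0,0,0,-0.5,0],[0,0,0,0,0],[0,0,0,0,0],[0,0,0,0,0],[0,0,0,0,0],[0,0,0,0,0],[0,0,0,0,0],[0,0,0,0,0],[0,0,0,0,0]]'
```

```text
time_s: 15.6
tool_pos: [0.4959, 0.0512, 0.1063]
ee_rot: [[0.981, -0.196, 0.001], [-0.196, -0.981, 0.001], [0.001, -0.002, -1.0]]
force: [0.9, 0.2, 0.0]
width: 0.001
time_s: 16.6
tool_pos: [0.4957, 0.0489, 0.091]
ee_rot: [[0.98, -0.199, 0.0], [-0.199, -0.98, 0.0], [0.0, -0.0, -1.0]]
force: [-0.6, -0.4, 0.3]
width: 0.005
```

```bash
python3 -m pendant '[[0,0,0,-0.3,0],[0,0,0,-0.3,0],[0,0,0,-0.2,0],[0,0,0,-0.1,0],[0,0,0,0,0],[0,0,0,0,0],[0,0,0,0,0],[0,0,0,0,0],[0,0,0,0,0],[0,0,0,0,0]]'
```

```text
time_s: 17.6
tool_pos: [0.4957, 0.0489, 0.082]
ee_rot: [[0.98, -0.199, 0.0], [-0.199, -0.98, 0.0], [0.0, -0.0, -1.0]]
force: [0.3, 0.3, -0.0]
width: 0.004
```

```bash
python3 -m pendant '[[0,0,0,-0.05,0],[0,0,0,0,0],[0,0,0,0,0],[0,0,0,0,0],[0,0,0,0,0],[0,0,0,0,0],[0,0,0,0,0],[0,0,0,0,0],[0,0,0,0,0],[0,0,0,0,0]]'
```

```text
time_s: 18.6
tool_pos: [0.4958, 0.0488, 0.0817]
ee_rot: [[0.98, -0.199, 0.0], [-0.199, -0.98, -0.0], [0.0, 0.0, -1.0]]
force: [-2.6, -0.6, 6.0]
width: 0.003
```

```bash
python3 -m pendant '[[0,0,0,-0.02,0],[0,0,0,0,0],[0,0,0,0,0],[0,0,0,0,0],[0,0,0,0,0],[0,0,0,0,0],[0,0,0,0,0],[0,0,0,0,0],[0,0,0,0,0],[0,0,0,0,0]]'
```

```text
time_s: 19.6
tool_pos: [0.4958, 0.0488, 0.0816]
ee_rot: [[0.98, -0.199, 0.0], [-0.199, -0.98, -0.0], [0.0, 0.0, -1.0]]
force: [-3.7, -0.8, 9.0]
width: 0.003
```

It holds firm: 9 N with only about 0.4 mm of give, where before the wedge it sank over 4 mm. I'll take the hand away and check.

```bash
python3 -m pendant '[[0,0,0,0.1,0],[0,0,0,0.2,0],[0,0,0,1,0],[0,0,0,3,0],[0,0,0,3,0],[0,-0.2,-3,2,0],[0,-0.2,-4,1,0],[0,-0.2,-4,0,0],[0,0,0,0,0],[0,0,0,0,0]]'
python3 - <<'E'
from h import *
from rig import monitor
import pickle
s=monitor.sense();c=cams.calibration("wrist");im=cams.capture("wrist");cv2.imwrite("pics/w7.png",im);pickle.dump(c,open("w7.pkl","wb"))
print(s["time_s"],s["tool_pos"],s["force"])
cv2.imwrite("pics/side7.png",cams.capture("side"));cv2.imwrite("pics/scene7.png",cams.capture("scene"))
E
```

```text
time_s: 20.6
tool_pos: [0.4897, -0.0617, 0.1849]
ee_rot: [[0.98, -0.201, 0.001], [-0.201, -0.98, 0.0], [0.001, -0.0, -1.0]]
force: [0.9, -0.3, 0.6]
width: 0.005
20.6 [ 0.48968517 -0.06170631  0.1848807 ] [ 0.91162197 -0.29061284  0.60939692]
```

View pics/w7.png

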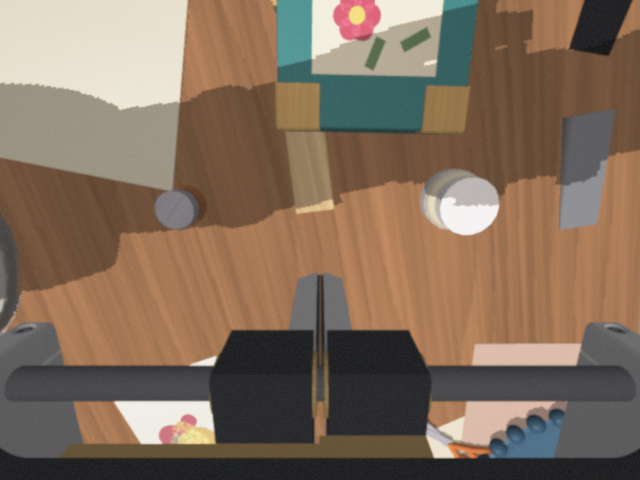

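View pics/side7.png

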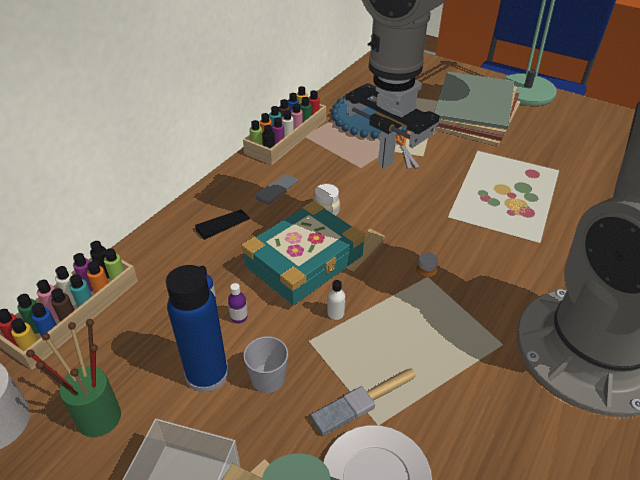

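Run:
```python
from wd import *
c=pickle.load(open("w7.pkl","rb"))
b=(ray("wrist",(296,213),.016,c)+ray("wrist",(334,208.5),.016,c))[:2]/2
q=(ray("wrist",(287.5,135),.0075,c)+ray("wrist",(325,133),.0075,c))[:2]/2
v=q-b;v/=np.linalg.norm(v);n=np.array([-v[1],v[0]]);print(b,np.degrees(np.arctan2(v[1],v[0])),"foot from butt",(foot-b)@v,"left",(foot-b)@n)
a=cv2.imread("pics/side0.png");e=cv2.imread("pics/side7.png")
x0,y0,x1,y1=243,235,290,290
r=cv2.matchTemplate(e[y0-8:y1+8,x0-8:x1+8],a[y0:y1,x0:x1],5);print(cv2.minMaxLoc(r))
```

```text
[ 0.48775786 -0.04712489] 84.80846714322891 foot from butt 0.09816017208444608 left -0.002570626997255592
(0.32499322295188904, 0.9897264242172241, (0, 16), (8, 8))
```

Run:
```python
from rig import robot
print(robot.hand_in())
```

```text
the job is handed in; nothing more can be done
None
```

The wedge is under the short foot and the box no longer rocks. I handed the job in at about 21 s, with the hand clear of everything.

1. **First press:** the brass corner sank about 4.2 mm before the foot reached the table. That press reached 13 N, more than the 5 N suggested.
2. **Pushing the wedge:** I pushed it on its butt with two fingertips, thin end first, until it took the foot's load. I then went about 3.5 mm further, which took about 5 N and lifts the corner by an estimated 0.4 mm.
3. **Second press:** the same corner held 6 to 9 N for about 2 s with only about 0.4 mm of give.

**Last checks:**
- **Wedge position:** the wedge tip is about 22 mm past the foot, and the foot sits about 2.6 mm off the wedge's centreline.
- **Box position:** the side view shows no measurable shift of the box from its first position. Just after the push, the side and scene views showed 0.3 pixel or less, under 1 mm.
- **Other things:** in the last pictures they look to be where they started, but I checked that only by eye.
- **Level:** I did not measure it directly; it follows from where the wedge stopped and how firm the corner felt.

No check failed or disagreed.

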